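# Rebuild the mixer's spindle: spacers and bayonet collar

## Task

The spindle of the bench mixer was stripped for cleaning; put its stack back together. Slide the large spacer down over the spindle onto the spring plate, then the small spacer on top of it, and then fit the bayonet collar: let its inner lugs find the two channels in the spindle head, press it down against the spring, turn it clockwise (seen from above) to the stop and let it rise until the lugs catch in their notches, so that it holds the stack down by itself. Work by feel and gently, never forcing anything on the spindle or pressing on it with more than about 60 N, and leave the other things on the bench alone.

Things in the scene. Friction and masses are not known exactly. Their poses are not given: they have to be found in the camera images.
- drive: Mixer drive unit: white box 150 (x) x 120 (y) x 48 mm high, fixed, yawed by up to 23 deg. Origin: centre of its underside, on the spindle's vertical axis; knob and switch on its -x side. On top a cup 76 mm across (top at 57 mm) with the spring plate (66 mm across). Stepped steel spindle, heights above the origin: 32 mm diameter to 76 mm, 24 mm diameter to 109 mm, then groove, head and nose.
- head_top (a point): Centre of the top of the spindle's head, 134 mm above the drive's origin; axes as the drive's. Head: 24 mm diameter, 16 mm long, 1.5 mm chamfer, with a nose 12.6 mm thick rising 5 mm higher. Two opposite straight channels, 6.5 mm wide, run down the head's outside (core 12.6 mm) into the groove.
- channels (a point): Same point. The channels' direction is NOT measured (this point keeps the drive's axes): the braked spindle stands at any angle within 32 deg of the drive's x axis, either way. Look from above, or feel: rest the collar's lugs lightly on the head and turn until they drop in (about 4 deg of play each side).
- groove (a point): On the axis 114 mm above the drive's origin: middle of the bayonet groove (109 to 118 mm). From each channel it runs clockwise (seen from above) to a stop after 70 deg plus about 5 deg of play; there a notch 6.6 mm wide is cut 2.2 mm up into the head (roof at 120 mm). Turning the other way is blocked.
- spring_plate (a joint): How far the spring plate is pushed down, m: 0 free (its top 62 mm above the drive's origin), 0.0075 bottomed. Its spring needs 5 N to start and 1 N more per mm. About 0.003 with the collar locked in its notches; the lugs pass under the head at more than 0.0052.
- large_spacer: Plain aluminium ring, outside 60 mm, bore 33.5 mm, 26 mm high, 75 g, lying flat on the bench; origin in the centre of its underside, z up. Goes over the lower land; the same either way up.
- small_spacer: Plain aluminium ring, outside 44 mm, bore 25.5 mm, 22 mm high, 50 g, lying flat; origin in the centre of its underside, z up. Goes over the upper land and rests on the large spacer.
- collar: Ribbed steel bayonet collar, outside 46, bore 25.5 (through), 26 mm high, 70 g, right way up; origin: centre of its underside, z up. Two lugs 5 mm wide, 8 to 13 mm above the underside, reach in to 7.2 mm from the axis along its +x and -x (dark dot on the rim above each). Underside above the drive's origin: 126 mm with lugs on the head, 110 mm dropped onto the free stack, 107 mm locked.
- tape_roll: Roll of masking tape, 66 mm across, 19 mm high; a bystander.
- stopper: Red rubber stopper, 31 mm across, 28 mm high; a bystander.
- chuck_key: Steel T-shaped key, 74 mm long, 9 mm high; a bystander.
- forceps: Pointed forceps, 122 mm long, 8 mm high; a bystander.
- petri_1: Petri dish with lid, 62 mm across, 15 mm high; a bystander.
- flask_100: Empty conical glass flask, 64 mm across, 105 mm high; a bystander.
- vial: Glass vial with white cap, 28 mm across, 61 mm high; a bystander.

How it is judged:
By the outcome, as a careful person would: the job done as asked, in the order asked, and still so for the second after the job is handed in, with the robot touching nothing.
It also fails if it takes over 72 s, if anything falls off the work surface, if the arm or the gripper's body presses on something with over 40 N, if the wrist force passes 120 N, or if a joint passes its speed limit or range.

## Robot

A 7-joint arm with a two-finger parallel gripper is mounted at the origin on a cart in front of the work surface, level with it; the furniture and walls round the work are solid. World frame = base frame: x ahead of the robot, y to its left, z up, the work surface at z = 0. Lengths are in m, angles in rad, forces in N, time in s.
With the tool pointing down it reaches from about 0.425 to 0.875 m from the base axis. Payload 4.7 kg.
Tool frame: the origin (TCP) lies on the centre line of the jaws, within the pads' length; the fingertips stand ahead of it and the grasp point (between the pads) lies 2 mm behind it (nose_length is the z of the fingertips in the tool frame, in m); z points along the fingers, y is the line along which they close (so a half turn about z gives the same grasp; the last joint's range is limited). The gripper opens to 87 mm and grips with 3 to 60 N. Pads are 19 mm wide; open, the fingers measure 117 mm over their backs; the gripper's body (75 mm by 190 mm) begins 51 mm behind the grasp point.
Start: joints at [1.155, 0.321, -0.07, 1.45, 0.023, 1.371, -0.057], TCP at [0.271, -0.591, 0.24] pointing down, gripper open.
Joint ranges: [-2.86, 2.86], [-0.3, 2.09], [-1.38, 1.24], [0.06, 2.45], [-1.56, 4.7], [0.09, 2.05], [-2.69, 2.69]. Speed limits (rad/s): [2.57, 2.57, 3.14, 3.14, 3.14, 3.14, 3.14].

## Interface

Orientations are given as a rotation vector (axis times angle).
In Python, from bench import * gives the robot as it stands.
- The arm moves only by the tool send_rows, never from a script. Its arguments are lists of equal length, an entry for each row: "xyz": the shift along the tool's x, y, z in mm, a list of three; "dr": the turn, a rotation vector about the tool's x, y, z in rad, a list of three. A call has exactly 10 rows; each row is the pose to reach, as a shift and turn from the pose commanded when the call began, along the tool's axes at that moment; what a row does not reach only later rows make up. A row lasts 1/12 s, in which the tool goes at most 41.7 mm and 7.16 degrees, less where a joint would pass 70% of its speed; a pose out of reach is approached as far as the arm can. A call with a gripper value outside its range is refused whole. "jaw" is the finger opening in mm, from 0 to 87, set as the call begins (left out, the last holds). The fingers move at their own pace and stop on an object; "grip_force" is the grip in N (left out, the last holds). Time passes only in rows, so rows that repeat a pose let the fingers close, or fill a call up. It gives the time, the measured TCP pose, the force, the opening and the grip force at its end, in the units of the state.
- get_state(): the state, without advancing time (a new reading comes with each control period).
- get_image(name): name is "side" or "top" or "wrist"; returns the picture (480x640x3 uint8, red, green, blue); there is no depth.
- calibration(name): a dict with "vfov" (degrees; the focal length in pixels is half the picture's height over the tangent of half this angle, whatever the lens; pixels are square), "cx", "cy" (the principal point, pixels), "rvec" (rotation vector, rad) and "tvec" (3), from world to camera coordinates, as OpenCV has them; the wrist camera has in their place "hand_eye" (4x4, takes a point from camera to tool coordinates, whose origin is the TCP and whose axes are the flange's). Camera axes: x right, y down, z forward; pixel columns grow to the right and rows downward; lengths in m; the calibration is good to about 2 mm. A picture is of the moment at which its call begins: read the wrist's pose just before it. calibration takes no time and is no camera call.
- close_job(): hands the job in; it is judged then, once.
The state is a dict: "time": time; "joint_positions": joint angles; "qd": joint speeds; "joint_torque": joint torques, N m; "position": TCP position; "tool_rot": TCP orientation; "ft_force": force on the tool from outside, world axes, zero at the start; "torque": the same for the moment, N m; "grip_width": opening from 0.0 (shut) to 1.0 (fully open); "grip_force": force on a finger pad.
Only numpy, scipy, OpenCV 4.12 (cv2) and the standard library are available. Lean on these libraries where they do the work, as an engineer would, in place of code of your own. Each camera call takes 0.05 s, during which the arm holds its last target. There are 200 camera calls.

## Working session

There is one attempt and no reset: what is moved stays moved. The work goes in short steps, Python scripts to look and compute and a tool call to move; the robot and the scene stay as the last step left them, time stands still between calls to the robot, and variables do not carry over. Pictures are saved under pics/ and viewed, at most 10 in all, crops included, and the job is handed in when it is done.

Besides the shell and the picture viewer there is one more tool, called as a command line: name --argument value ..., lists and objects as JSON in quotes. send_rows: Moves the arm, as the interface text tells. Its arguments: {"type":"object","properties":{"xyz":{"type":"array"},"dr":{"type":"array"},"jaw":{"type":"number"},"grip_force":{"type":"number"}},"required":["xyz","dr"]}

```bash
mkdir -p pics; ls
python3 - <<'E'
from bench import *
import cv2,numpy as np
np.set_printoptions(precision=4,suppress=True)
s=get_state();print(s)
for n in("top","side"):
    im=get_image(n);cv2.imwrite(f"pics/{n}0.png",im[:,:,::-1]);c=calibration(n);print(n,c)
    R=cv2.Rodrigues(np.array(c["rvec"],float))[0];print(-R.T@np.array(c["tvec"]))
print(calibration("wrist"))
E
```

```text
pics
{'time': 0.0, 'joint_positions': array([ 1.1551,  0.3218, -0.0701,  1.4517,  0.0226,  1.3708, -0.0569]), 'qd': array([ 0.0001,  0.0003, -0.0006, -0.0014,  0.0011,  0.0003,  0.001 ]), 'joint_torque': array([  0.0001, -49.1296,  -0.4038, -31.2535,  -0.0638,   0.0436,
         0.0002]), 'position': array([ 0.2706, -0.5904,  0.2385]), 'tool_rot': array([-3.0675, -0.6696,  0.0008]), 'ft_force': array([ 0.4649, -0.8838, -0.3819]), 'torque': array([-0.0754,  0.0491, -0.0263]), 'grip_force': 0.0, 'grip_width': 1.0020091659909134}
top {'vfov': 53.332838565869956, 'cx': 318.7283283007291, 'cy': 239.06072579881894, 'rvec': array([ 2.184 , -2.2026,  0.1092]), 'tvec': array([-0.0665,  0.5606,  1.1971])}
[ 0.4669 -0.0428  1.2377]
side {'vfov': 53.37517607403457, 'cx': 317.9891448342215, 'cy': 242.08053616755026, 'rvec': array([ 2.1686, -0.2708,  0.1674]), 'tvec': array([-0.5643,  0.1328,  1.0659])}
[ 0.3283 -0.9119  0.73  ]
{'vfov': 69.88063624817447, 'cx': 321.2565486280138, 'cy': 234.17104858232764, 'hand_eye': array([[ 0.0007, -0.9594, -0.282 ,  0.0759],
       [ 1.    ,  0.0006,  0.0004, -0.0004],
       [-0.0002, -0.282 ,  0.9594, -0.1467],
       [ 0.    ,  0.    ,  0.    ,  1.    ]])}
```

View pics/top0.png

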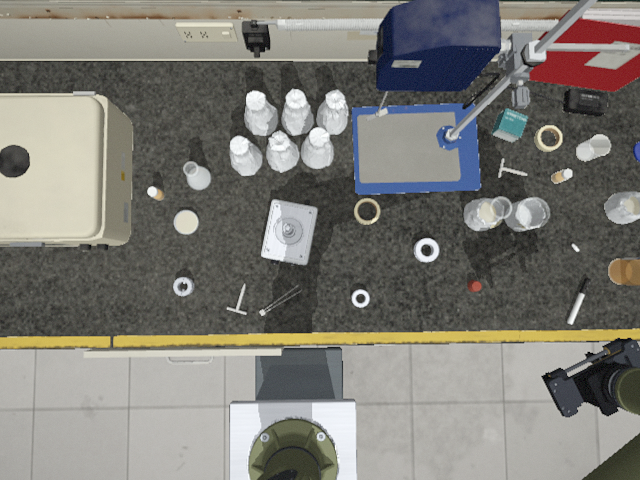

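View pics/side0.png

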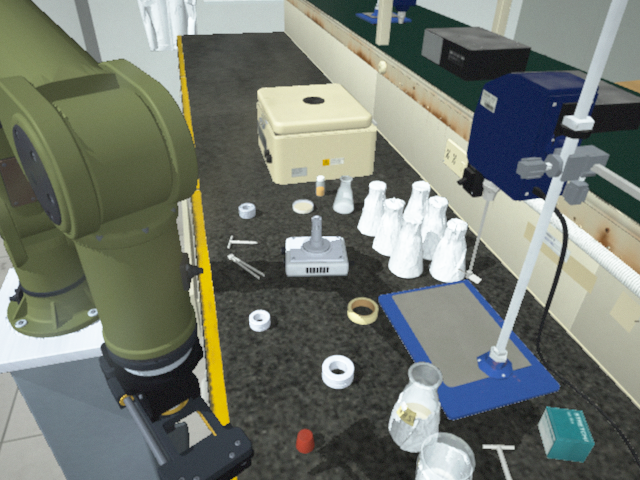

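Top view: drive (290,232), large spacer (427,250), small spacer (360,298), collar (183,286), tape (367,211), stopper (475,286), chuck key (240,300) and forceps (280,300). The side view agrees.

```bash
cat > h.py <<'E'
from bench import *
import cv2,numpy as np
from scipy.spatial.transform import Rotation as Ro
np.set_printoptions(precision=4,suppress=True)
def cam(n,s=None):
    c=calibration(n);f=240/np.tan(np.radians(c["vfov"])/2);K=np.array([[f,0,c["cx"]],[0,f,c["cy"]],[0,0,1]])
    if n=="wrist":
        s=s or get_state();T=np.eye(4);T[:3,:3]=Ro.from_rotvec(s["tool_rot"]).as_matrix();T[:3,3]=s["position"]
        M=T@np.array(c["hand_eye"]);return K,M[:3,:3],M[:3,3]
    R=cv2.Rodrigues(np.array(c["rvec"],float))[0];return K,R.T,-R.T@np.array(c["tvec"])
def ray(C,uv,z):
    K,R,o=C;d=R@np.linalg.solve(K,[uv[0],uv[1],1]);return o+d*(z-o[2])/d[2]
def proj(C,p):
    K,R,o=C;q=K@(R.T@(np.array(p)-o));return q[:2]/q[2]
def tool(p,yaw=None):
    """shift to world point p in tool axes (mm)"""
    s=get_state();R=Ro.from_rotvec(s["tool_rot"]);return R.inv().apply(np.array(p)-s["position"])*1000
E
python3 - <<'E'
from h import *
for n,pts in (("top",dict(large=(427,250,.026),small=(360,298,.022),collar=(183,286,.026),drive=(290,232,.048),tape=(367,211,.019),stop=(475,286,.028))),):
    im=cv2.imread("pics/top0.png");C=cam(n)
    g=cv2.cvtColor(im,cv2.COLOR_BGR2HSV)
    for k,(u,v,z) in pts.items():
        r=22 if k!="drive" else 45
        w=im[v-r:v+r,u-r:u+r]
        m=((w.min(2)>125)).astype(np.uint8)
        if k in("tape","stop"): m=(g[v-r:v+r,u-r:u+r,1]>70).astype(np.uint8)
        cs,_=cv2.findContours(m,cv2.RETR_EXTERNAL,cv2.CHAIN_APPROX_NONE)
        c=max(cs,key=cv2.contourArea);(a,b),rad=cv2.minEnclosingCircle(c);rr=cv2.minAreaRect(c)
        ctr=rr[0] if k=="drive" else (a,b)
        uv=(ctr[0]+u-r,ctr[1]+v-r);print(k,uv,rad*2.6,rr[1:],ray(C,uv,z))
C=cam("top")
a=[cv2.resize(im[v-30:v+30,u-30:u+30],(380,380),interpolation=cv2.INTER_CUBIC) for u,v in((290,232),(183,286))]
cv2.imwrite("pics/c0.png",np.hstack(a))
for z in(.139,.134):
    print(ray(C,(289,229),z))
S=cam("side")
print(ray(S,(316,217),.139))
E
```

```text
large (426.08108139038086, 249.71621704101562) 33.32728309631348 ((24.0, 24.0), 90.0) [ 0.5304 -0.345   0.026 ]
small (360.29213523864746, 298.1741580963135) 24.137319946289065 ((18.0, 17.0), 90.0) [ 0.4091 -0.1752  0.022 ]
collar (182.9024887084961, 286.2842330932617) 26.91716194152832 ((19.0, 20.0), 90.0) [0.4435 0.2708 0.026 ]
drive (288.8039093017578, 231.92979049682617) 94.90025787353515 ((47.34712219238281, 59.85689926147461), 10.954063415527344) [0.5765 0.0039 0.048 ]
tape (371.5, 191.0) 43.21425857543945 ((5.0, 33.0), 90.0) [ 0.6839 -0.2089  0.019 ]
stop (474.0, 286.0) 18.928546047210695 ((11.0, 14.0), 90.0) [ 0.4371 -0.4643  0.028 ]
[ 0.5749 -0.0001  0.139 ]
[0.5754 0.0001 0.134 ]
[0.577  0.0031 0.139 ]
```

View pics/c0.png

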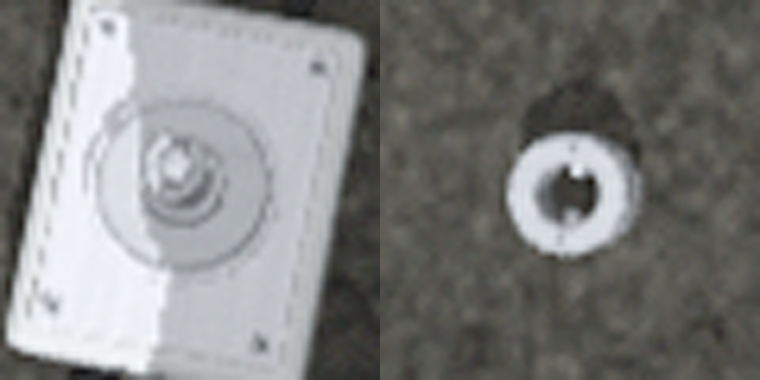

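The crops show the spindle nose at about (289,229) in the top view. The collar's lugs run almost vertically in the picture, tilted about 10° to the right.

send_rows --xyz '[[36,-12,9],[72,-24,18],[108,-36,27],[144,-48,36],[180,-61,45],[216,-73,54],[252,-85,63],[288,-98,72],[320,-109,81],[338,-115,90]]' --dr '[[0,0,0],[0,0,0],[0,0,0],[0,0,0],[0,0,0],[0,0,0],[0,0,0],[0,0,0],[0,0,0],[0,0,0]]' --jaw 87

```text
time: 0.93
position: [0.5336, -0.3403, 0.1488]
tool_rot: [-3.065, -0.678, -0.003]
ft_force: [0.8, 0.7, 0.3]
grip_width: 0.996
grip_force: 0.0
```

```bash
cat >> h.py <<'E'
def ringfind(u0,n,z,ztag=""):
    """wrist picture; bright blob nearest the approx world point u0 -> ellipse centre on plane z"""
    s=get_state();im=get_image("wrist");bgr=im[:,:,::-1].copy();cv2.imwrite(f"pics/{n}.png",bgr)
    C=cam("wrist",s);p=proj(C,[*u0,z])
    m=(im.min(2)>110).astype(np.uint8);m=cv2.morphologyEx(m,cv2.MORPH_CLOSE,np.ones((7,7)))
    cs,_=cv2.findContours(m,cv2.RETR_EXTERNAL,cv2.CHAIN_APPROX_NONE);out=[]
    for c in cs:
        if cv2.contourArea(c)>800:
            e=cv2.fitEllipse(c);out.append((np.hypot(*(np.array(e[0])-p)),e[0],e[1],ray(C,e[0],z)))
    out.sort(key=lambda t:t[0]);print("t",s["time"],"pred",p)
    for o in out[:3]:print(o)
    return s,C,bgr
E
python3 - <<'E'
import bench;print([k for k in dir(bench) if k[0]!='_'],getattr(bench,"nose_length",None))
from h import *
s,C,_=ringfind((.5304,-.345),"w1",.026)
print(s)
E
```

```text
['MotionError', 'calibration', 'close_job', 'get_image', 'get_state', 'nose_length'] 0.017
t 0.9333 pred [325.5147 236.3572]
(np.float64(78.75908433386873), (247.14060974121094, 228.5796661376953), (303.3629455566406, 467.6151428222656), array([ 0.5094, -0.2844,  0.026 ]))
(np.float64(195.67496329668558), (385.4376220703125, 50.083404541015625), (25.350385665893555, 67.07854461669922), array([ 0.6727, -0.3249,  0.026 ]))
(np.float64(221.0368921409846), (545.1987915039062, 211.93959045410156), (129.2093048095703, 219.63290405273438), array([ 0.6234, -0.4959,  0.026 ]))
{'time': 0.9333, 'joint_positions': array([ 0.7341,  0.3536, -0.2562,  1.6023,  0.0912,  1.1979, -0.6756]), 'qd': array([-0.2695,  0.1961, -0.0534, -0.0223,  0.1036, -0.152 , -0.3665]), 'joint_torque': array([  3.1547, -49.2267,  -0.6498, -29.3721,   0.1612,   0.2063,
         0.1677]), 'position': array([ 0.5336, -0.3403,  0.1488]), 'tool_rot': array([-3.0652, -0.6781, -0.0029]), 'ft_force': array([0.7879, 0.6782, 0.2975]), 'torque': array([ 0.0774, -0.0493, -0.0138]), 'grip_force': 0.0, 'grip_width': 0.9963768687163734}
```

View pics/w1.png

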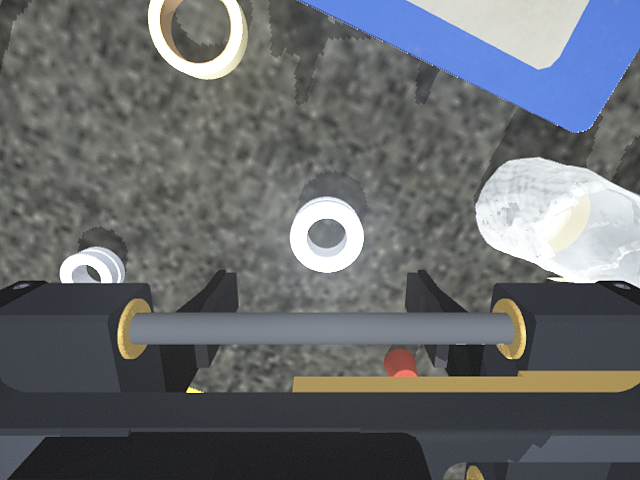

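The large spacer is centred at about (327,233). The fingers are at the bottom, the small spacer is at (92,268) and the tape is at the upper left, so the way down is clear.

```bash
cat >> h.py <<'E'
def ring2(bgr,C,u0,z,D,th=185,save=None):
    p=proj(C,[*u0,z]);h=int(0.75*np.hypot(*(proj(C,[u0[0]+D,u0[1],z])-p)));x,y=(p-h).astype(int)
    x,y=max(x,0),max(y,0);w=bgr[y:y+2*h,x:x+2*h];m=(w.min(2)>th).astype(np.uint8)
    if save:cv2.imwrite(save,cv2.resize(w,None,fx=3,fy=3,interpolation=cv2.INTER_CUBIC))
    cs,_=cv2.findContours(m,cv2.RETR_EXTERNAL,cv2.CHAIN_APPROX_NONE);c=max(cs,key=cv2.contourArea)
    W=np.array([ray(C,q[0]+np.array([x,y]),z)[:2] for q in c])
    (a,b),r=cv2.minEnclosingCircle(W.astype(np.float32)*1000)
    A=np.c_[2*W,np.ones(len(W))];sol=np.linalg.lstsq(A,(W**2).sum(1),rcond=None)[0]
    print("enclosing",a,b,r,"fit",sol[:2]*1000);return sol[:2]
E
python3 - <<'E'
from h import *
s={'position':np.array([ 0.5336, -0.3403,  0.1488]),'tool_rot':np.array([-3.0652, -0.6781, -0.0029])}
im=cv2.imread("pics/w1.png");C=cam("wrist",s)
for th in(150,185,215):ring2(im,C,(.5304,-.345),.026,.06,th)
w=ring2(im,C,(.5304,-.345),.026,.06)
s=get_state();print(s["position"],s["tool_rot"]);print(tool([*w,.022]))
E
```

```text
enclosing 531.2247924804688 -344.93988037109375 32.45065689086914 fit [ 531.0909 -345.3429]
enclosing 531.41357421875 -345.7190856933594 32.13871765136719 fit [ 530.992  -345.4863]
enclosing 531.4227905273438 -345.7758483886719 32.09001159667969 fit [ 530.9729 -345.4777]
enclosing 531.41357421875 -345.7190856933594 32.13871765136719 fit [ 530.992  -345.4863]
[ 0.5349 -0.3369  0.1466] [-3.0604 -0.6834 -0.0026]
[ -7.5957   6.7605 124.5511]
```

send_rows --xyz '[[0,0,8],[0.3,0.3,20],[0.7,0.9,28],[0.7,0.9,28],[0.7,0.9,28],[0.7,0.9,28],[0.7,0.9,28],[0.7,0.9,28],[0.7,0.9,28],[0.7,0.9,28]]' --dr '[[0,0,0],[0,0,0],[0,0,0],[0,0,0],[0,0,0],[0,0,0],[0,0,0],[0,0,0],[0,0,0],[0,0,0]]'

```text
time: 1.82
position: [0.5313, -0.3462, 0.122]
tool_rot: [3.069, 0.67, 0.001]
ft_force: [0.4, -0.1, 0.4]
grip_width: 0.997
grip_force: 0.0
```

```bash
cat >> h.py <<'E'
def look(n,u0,z,D,th=185,save=None):
    s=get_state();im=get_image("wrist")[:,:,::-1].copy();cv2.imwrite(f"pics/{n}.png",im);C=cam("wrist",s)
    print(s["time"],s["position"],s["tool_rot"],s["ft_force"]);w=ring2(im,C,u0,z,D,th,save)
    R=Ro.from_rotvec(s["tool_rot"]);print("tool mm",R.inv().apply(np.array([*w,z])-s["position"])*1000);return s,C,im,w
E
python3 - <<'E'
from h import *
look("w2",(.531,-.3455),.026,.06)
E
```

```text
1.8167 [ 0.5313 -0.3462  0.122 ] [3.0688 0.6697 0.0007] [ 0.383  -0.1036  0.3949]
enclosing 531.3364868164062 -345.3507995605469 32.146217346191406 fit [ 531.0266 -345.4891]
tool mm [ 0.0089 -0.8246 95.9662]
```

Run:
```python
from h import *
s={'position':np.array([ 0.5313,-.3462,.122]),'tool_rot':np.array([3.0688,.6697,.0007])}
im=cv2.imread("pics/w2.png");C=cam("wrist",s);R=Ro.from_rotvec(s["tool_rot"])
p=proj(C,[.531,-.3455,.026]);print(p)
x,y=(p-60).astype(int);w=im[y:y+120,x:x+120]
for th in(150,200,230):
    m=(w.min(2)>th).astype(np.uint8);cs,h=cv2.findContours(m,cv2.RETR_CCOMP,cv2.CHAIN_APPROX_NONE)
    for c in cs:
        if cv2.contourArea(c)<200:continue
        T=np.array([R.inv().apply(ray(C,q[0]+[x,y],.026)-s["position"])*1000 for q in c]);print(th,T.min(0)[:2],T.max(0)[:2],(T.min(0)+T.max(0))[:2]/2)
```

```text
[320.5896 240.1604]
150 [-31.9939 -31.0631] [32.2577 29.2379] [ 0.1319 -0.9126]
150 [-10.0778 -16.0331] [15.3545 14.9792] [ 2.6383 -0.5269]
200 [-31.1645 -31.0111] [32.2557 29.2379] [ 0.5456 -0.8866]
200 [-11.67   -17.6102] [15.3545 15.8181] [ 1.8423 -0.8961]
230 [-31.1645 -30.9077] [30.8144 29.2118] [-0.175 -0.848]
230 [-18.0747 -17.6246] [15.3549 15.8616] [-1.3599 -0.8815]
```

send_rows --xyz '[[-0.5,-0.4,15],[-1.2,-0.9,35],[-1.2,-0.9,58],[-1.2,-0.9,78],[-1.2,-0.9,90],[-1.2,-0.9,96],[-1.2,-0.9,96],[-1.2,-0.9,96],[-1.2,-0.9,96],[-1.2,-0.9,96]]' --dr '[[0,0,0],[0,0,0],[0,0,0],[0,0,0],[0,0,0],[0,0,0],[0,0,0],[0,0,0],[0,0,0],[0,0,0]]'

```text
time: 2.7
position: [0.5307, -0.3463, 0.0271]
tool_rot: [3.067, 0.67, 0.003]
ft_force: [0.4, -0.7, 0.4]
grip_width: 1.003
grip_force: 0.0
```

send_rows --xyz '[[0,0,0],[0,0,0],[0,0,0],[0,0,0],[0,0,0],[0,0,0],[0,0,0],[0,0,0],[0,0,0],[0,0,0]]' --dr '[[0,0,0],[0,0,0],[0,0,0],[0,0,0],[0,0,0],[0,0,0],[0,0,0],[0,0,0],[0,0,0],[0,0,0]]' --jaw 50 --grip_force 20

```text
time: 3.53
position: [0.5297, -0.3458, 0.0256]
tool_rot: [3.069, 0.67, -0.0]
ft_force: [0.0, 0.2, 0.1]
grip_width: 0.682
grip_force: 20.0
```

send_rows --xyz '[[0,0,-20],[0,0,-55],[10,-15,-90],[28,-44,-120],[47,-75,-145],[67,-106,-165],[87,-138,-185],[107,-170,-200],[127,-202,-210],[147,-233,-214]]' --dr '[[0,0,0],[0,0,0],[0,0,0],[0,0,0],[0,0,0],[0,0,0],[0,0,0],[0,0,0],[0,0,0],[0,0,0]]'

```text
time: 4.37
position: [0.5669, -0.0711, 0.2417]
tool_rot: [3.068, 0.669, 0.004]
ft_force: [0.9, -0.3, -0.4]
grip_width: 0.682
grip_force: 20.0
```

send_rows --xyz '[[18,-28,0],[32,-51,0],[39,-63,0],[39,-63,0],[39,-63,0],[39,-63,0],[39,-63,0],[39,-63,0],[39,-63,0],[39,-63,0]]' --dr '[[0,0,0],[0,0,0],[0,0,0],[0,0,0],[0,0,0],[0,0,0],[0,0,0],[0,0,0],[0,0,0],[0,0,0]]'

```text
time: 5.2
position: [0.5754, -0.0, 0.2395]
tool_rot: [3.07, 0.668, -0.0]
ft_force: [-0.5, 0.3, -1.8]
grip_width: 0.682
grip_force: 20.0
```

Run:
```python
from h import *
s=get_state();im=get_image("wrist")[:,:,::-1].copy();cv2.imwrite("pics/w3.png",im);C=cam("wrist",s)
print(s["time"],s["position"],s["tool_rot"],s["ft_force"],proj(C,[.576,.001,.134]),proj(C,s["position"]))
```

```text
5.2 [ 0.5754 -0.      0.2395] [ 3.0696  0.6677 -0.0002] [-0.4567  0.2598 -1.762 ] [320.746  235.2447] [321.9892 300.9028]
```

View pics/w3.png

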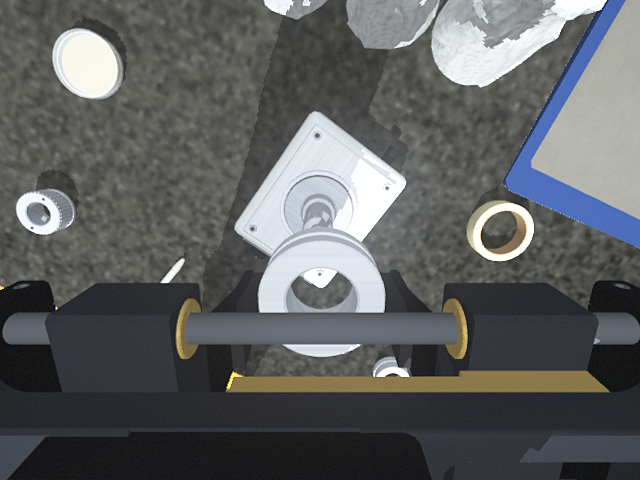

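Held large spacer at (322,295). It hides the spindle head at about (320,235), so I'll back off along tool −x to see it.

send_rows --xyz '[[-12,0,0],[-32,0,0],[-46,0,0],[-50,0,0],[-50,0,0],[-50,0,0],[-50,0,0],[-50,0,0],[-50,0,0],[-50,0,0]]' --dr '[[0,0,0],[0,0,0],[0,0,0],[0,0,0],[0,0,0],[0,0,0],[0,0,0],[0,0,0],[0,0,0],[0,0,0]]'

```text
time: 6.08
position: [0.5303, -0.0196, 0.2394]
tool_rot: [-3.069, -0.671, 0.0]
ft_force: [-0.3, -0.1, -2.1]
grip_width: 0.684
grip_force: 20.0
```

Run:
```python
from h import *
s=get_state();im=get_image("wrist")[:,:,::-1].copy();cv2.imwrite("pics/w4.png",im);C=cam("wrist",s)
p=proj(C,[.576,.001,.134]);print(s["time"],s["position"],s["tool_rot"],s["ft_force"],p)
x,y=(p-45).astype(int);print(x,y);cv2.imwrite("pics/w4c.png",cv2.resize(im[y:y+90,x:x+90],(630,630),interpolation=cv2.INTER_CUBIC))
```

```text
6.0833 [ 0.5303 -0.0196  0.2394] [-3.0688 -0.6708  0.0002] [-0.3311 -0.1056 -2.0706] [322.2622 170.2592]
277 125
```

View pics/w4c.png

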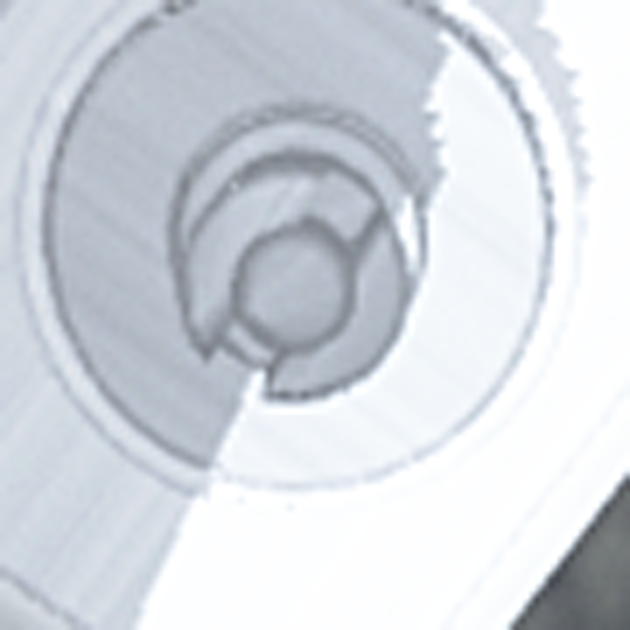

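The head is seen clearly. In the crop the nose is centred at (295,288), the head at (297,289), and the channel mouths are at about (239,375) and (358,193).

Run:
```python
from h import *
s={'position':np.array([.5303,-.0196,.2394]),'tool_rot':np.array([-3.0688,-.6708,.0002])}
C=cam("wrist",s);f=lambda a,b,z:ray(C,((a+.5)/7-.5+277,(b+.5)/7-.5+125),z)
n=f(295,288,.139);h=f(297,289,.134);print(n,h)
a,b=f(358,193,.134),f(239,375,.134);print(np.degrees(np.arctan2(*(a-b)[1::-1])),np.linalg.norm(a-b),(a+b)/2)
for p,q in(((210,355),(330,172)),((268,395),(385,215))):
    d=f(*q,.134)-f(*p,.134);print(np.degrees(np.arctan2(d[1],d[0])))
R=Ro.from_rotvec(s["tool_rot"]);print(R.inv().apply((n+h)/2-s["position"])*1000,R.as_matrix())
```

```text
[0.5783 0.0049 0.139 ] [0.5779 0.0045 0.134 ]
-8.963638056456132 0.022204970023426047 [0.5783 0.0046 0.134 ]
-9.234409022756246
-8.613133712598124
[ 53.5691  -2.0839 102.8979] [[ 0.9088  0.4172 -0.0002]
 [ 0.4172 -0.9088  0.0003]
 [-0.0001 -0.0004 -1.    ]]
```

send_rows --xyz '[[14,-0.5,0],[34,-1.3,0],[49,-2,0],[53.6,-2.1,0],[53.6,-2.1,0],[53.6,-2.1,0],[53.6,-2.1,10],[53.6,-2.1,30],[53.6,-2.1,55],[53.6,-2.1,80]]' --dr '[[0,0,0],[0,0,0],[0,0,0],[0,0,0],[0,0,0],[0,0,0],[0,0,0],[0,0,0],[0,0,0],[0,0,0]]'

```text
time: 6.97
position: [0.5774, 0.0034, 0.1587]
tool_rot: [3.068, 0.668, 0.001]
ft_force: [0.1, -0.7, -1.7]
grip_width: 0.677
grip_force: 20.0
```

send_rows --xyz '[[0,0,20],[0,0,35],[0,0,46],[0,0,51],[0,0,54],[0,0,57],[0,0,59],[0,0,61],[0,0,61],[0,0,61]]' --dr '[[0,0,0],[0,0,0],[0,0,0],[0,0,0],[0,0,0],[0,0,0],[0,0,0],[0,0,0],[0,0,0],[0,0,0]]'

```text
time: 7.8
position: [0.5781, 0.0043, 0.0989]
tool_rot: [3.069, 0.67, 0.001]
ft_force: [-0.6, -0.2, -0.6]
grip_width: 0.68
grip_force: 20.0
```

send_rows --xyz '[[0,0,1],[0,0,2],[0,0,3],[0,0,4],[0,0,5],[0,0,6],[0,0,7],[0,0,8],[0,0,8],[0,0,8]]' --dr '[[0,0,0],[0,0,0],[0,0,0],[0,0,0],[0,0,0],[0,0,0],[0,0,0],[0,0,0],[0,0,0],[0,0,0]]'

```text
time: 8.63
position: [0.5778, 0.0042, 0.0904]
tool_rot: [3.069, 0.67, -0.0]
ft_force: [0.2, 0.2, -0.7]
grip_width: 0.678
grip_force: 20.0
```

send_rows --xyz '[[0,0,0],[0,0,0],[0,0,0],[0,0,0],[0,0,0],[0,0,-4],[0,0,-18],[0,0,-45],[0,0,-75],[0,0,-100]]' --dr '[[0,0,0],[0,0,0],[0,0,0],[0,0,0],[0,0,0],[0,0,0],[0,0,0],[0,0,0],[0,0,0],[0,0,0]]' --jaw 87

```text
time: 9.47
position: [0.578, 0.0044, 0.1926]
tool_rot: [3.069, 0.67, 0.001]
ft_force: [0.1, 0.2, -0.3]
grip_width: 0.998
grip_force: 0.0
```

send_rows --xyz '[[-20,8,-8],[-50,20,-8],[-85,34,-8],[-120,48,5],[-155,62,20],[-190,77,40],[-215,87,60],[-228,92.6,68],[-228,92.6,68],[-228,92.6,68]]' --dr '[[0,0,0],[0,0,0],[0,0,0],[0,0,0],[0,0,0],[0,0,0],[0,0,0],[0,0,0],[0,0,0],[0,0,0]]'

```text
time: 10.3
position: [0.4089, -0.1752, 0.1227]
tool_rot: [-3.07, -0.667, -0.0]
ft_force: [0.2, 1.0, 0.5]
grip_width: 1.001
grip_force: 0.0
```

send_rows --xyz '[[0,0,0],[0,0,0],[0,0,0],[0,0,0],[0,0,0],[0,0,0],[0,0,0],[0,0,0],[0,0,0],[0,0,0]]' --dr '[[0,0,0],[0,0,0],[0,0,0],[0,0,0],[0,0,0],[0,0,0],[0,0,0],[0,0,0],[0,0,0],[0,0,0]]'

```text
time: 11.13
position: [0.4091, -0.1749, 0.1225]
tool_rot: [3.069, 0.67, -0.0]
ft_force: [-1.3, 0.1, -1.1]
grip_width: 0.998
grip_force: 0.0
```

```bash
cat >> h.py <<'E'
def ring3(n,u0,z,D,ths=(150,200,230)):
    s=get_state();im=get_image("wrist")[:,:,::-1].copy();cv2.imwrite(f"pics/{n}.png",im);C=cam("wrist",s)
    print(s["time"],s["position"],s["tool_rot"],s["ft_force"]);R=Ro.from_rotvec(s["tool_rot"])
    p=proj(C,[*u0,z]);k=int(.8*np.hypot(*(proj(C,[u0[0]+D,u0[1],z])-p)));x,y=(p-k).astype(int);w=im[y:y+2*k,x:x+2*k];print(p,k)
    for th in ths:
        m=(w.min(2)>th).astype(np.uint8);cs,h=cv2.findContours(m,cv2.RETR_CCOMP,cv2.CHAIN_APPROX_NONE)
        for c in cs:
            if cv2.contourArea(c)<200:continue
            T=np.array([R.inv().apply(ray(C,q[0]+[x,y],z)-s["position"])*1000 for q in c]);print(th,T.min(0)[:2],T.max(0)[:2],(T.max(0)-T.min(0))[:2],(T.min(0)+T.max(0))[:2]/2)
    return s,C,w
E
python3 - <<'E'
from h import *
ring3("w5",(.4091,-.1752),.022,.044)
im=get_image("top")[:,:,::-1];cv2.imwrite("pics/top1.png",im)
E
```

```text
11.1333 [ 0.4091 -0.1749  0.1225] [ 3.0693  0.6699 -0.0001] [-1.2945  0.1319 -1.1463]
[321.9763 238.5197] 47
150 [-22.3018 -23.1728] [25.53   21.3371] [47.8318 44.51  ] [ 1.6141 -0.9178]
150 [ -6.8621 -13.2937] [12.6982 11.4951] [19.5603 24.7888] [ 2.9181 -0.8993]
200 [-22.3008 -23.1156] [24.7852 20.6765] [47.086  43.7921] [ 1.2422 -1.2196]
200 [-13.2998 -14.0898] [12.6987 12.269 ] [25.9985 26.3588] [-0.3005 -0.9104]
230 [-22.3003 -22.4548] [21.0442 20.6391] [43.3445 43.094 ] [-0.628  -0.9078]
230 [-14.1109 -14.1124] [12.6992 12.3146] [26.8101 26.427 ] [-0.7058 -0.8989]
```

send_rows --xyz '[[-0.3,-0.4,15],[-0.6,-0.9,36],[-0.6,-0.9,60],[-0.6,-0.9,82],[-0.6,-0.9,95],[-0.6,-0.9,101],[-0.6,-0.9,101],[-0.6,-0.9,101],[-0.6,-0.9,101],[-0.6,-0.9,101]]' --dr '[[0,0,0],[0,0,0],[0,0,0],[0,0,0],[0,0,0],[0,0,0],[0,0,0],[0,0,0],[0,0,0],[0,0,0]]'

```text
time: 12.07
position: [0.4092, -0.1748, 0.0226]
tool_rot: [3.068, 0.669, 0.003]
ft_force: [-0.2, 0.2, 0.6]
grip_width: 0.999
grip_force: 0.0
```

send_rows --xyz '[[0,0,0],[0,0,0],[0,0,0],[0,0,0],[0,0,0],[0,0,0],[0,0,0],[0,0,0],[0,0,0],[0,0,0]]' --dr '[[0,0,0],[0,0,0],[0,0,0],[0,0,0],[0,0,0],[0,0,0],[0,0,0],[0,0,0],[0,0,0],[0,0,0]]' --jaw 35

```text
time: 12.9
position: [0.4082, -0.1744, 0.0215]
tool_rot: [3.069, 0.67, -0.0]
ft_force: [-1.0, -0.6, 0.6]
grip_width: 0.499
grip_force: 20.0
```

Run:
```python
from h import *
print(tool([.578,.0046,.2]),get_state()["time"])
im=cv2.imread("pics/top1.png");cv2.imwrite("pics/top1c.png",cv2.resize(im[200:265,255:325],(700,600)))
C=cam("top");print(proj(C,[.578,.0046,.088]),proj(C,[.578,.0046,.139]))
```

```text
[ 228.8806  -91.9423 -178.4812] 12.9
[287.8639 229.7971] [286.9412 227.6776]
```

View pics/top1c.png

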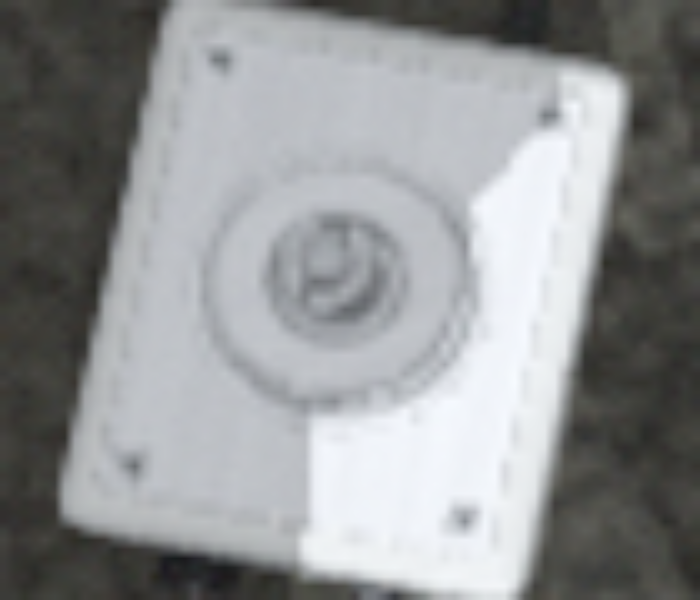

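The large spacer is concentric on the spindle. Next, carry the small spacer over.

send_rows --xyz '[[0,0,-15],[0,0,-45],[10,-4,-82],[35,-14,-115],[68,-27,-142],[103,-41,-160],[138,-55,-168],[173,-69,-168],[202,-81,-168],[220,-88,-168]]' --dr '[[0,0,0],[0,0,0],[0,0,0],[0,0,0],[0,0,0],[0,0,0],[0,0,0],[0,0,0],[0,0,0],[0,0,0]]'

```text
time: 13.73
position: [0.5733, 0.0013, 0.1897]
tool_rot: [-3.066, -0.675, -0.003]
ft_force: [-0.9, -0.2, -0.1]
grip_width: 0.502
grip_force: 20.0
```

send_rows --xyz '[[7,-3,0],[9,-4,0],[9,-4,0],[9,-4,0],[9,-4,0],[9,-4,3],[9,-4,8],[9,-4,14],[9,-4,20],[9,-4,23]]' --dr '[[0,0,0],[0,0,0],[0,0,0],[0,0,0],[0,0,0],[0,0,0],[0,0,0],[0,0,0],[0,0,0],[0,0,0]]'

```text
time: 14.57
position: [0.5773, 0.0044, 0.1651]
tool_rot: [-3.069, -0.669, 0.003]
ft_force: [0.2, -0.6, -0.6]
grip_width: 0.498
grip_force: 20.0
```

Run:
```python
from h import *
s=get_state();print(s["time"],s["position"],s["ft_force"],tool([.5779,.0044,.150]))
```

```text
14.5667 [0.5773 0.0044 0.1651] [ 0.2222 -0.6026 -0.5737] [ 0.545   0.2967 15.0914]
```

send_rows --xyz '[[0.4,0.1,3],[0.4,0.1,6],[0.4,0.1,8],[0.4,0.1,9],[0.4,0.1,10],[0.4,0.1,11],[0.4,0.1,12],[0.4,0.1,13],[0.4,0.1,13],[0.4,0.1,13]]' --dr '[[0,0,0],[0,0,0],[0,0,0],[0,0,0],[0,0,0],[0,0,0],[0,0,0],[0,0,0],[0,0,0],[0,0,0]]'

```text
time: 15.4
position: [0.5785, 0.0048, 0.1535]
tool_rot: [3.069, 0.67, -0.0]
ft_force: [1.3, 0.9, -1.3]
grip_width: 0.498
grip_force: 20.0
```

send_rows --xyz '[[-0.2,0,1],[-0.2,0,2],[-0.2,0,3],[-0.2,0,4],[-0.2,0,5],[-0.2,0,6],[-0.2,0,7],[-0.2,0,8],[-0.2,0,8],[-0.2,0,8]]' --dr '[[0,0,0],[0,0,0],[0,0,0],[0,0,0],[0,0,0],[0,0,0],[0,0,0],[0,0,0],[0,0,0],[0,0,0]]'

```text
time: 16.23
position: [0.5783, 0.0047, 0.1455]
tool_rot: [3.069, 0.67, -0.0]
ft_force: [-0.1, 0.2, 0.1]
grip_width: 0.498
grip_force: 20.0
```

send_rows --xyz '[[0,0,3],[0,0,6],[0,0,9],[0,0,12],[0,0,14],[0,0,16],[0,0,18],[0,0,20],[0,0,20],[0,0,20]]' --dr '[[0,0,0],[0,0,0],[0,0,0],[0,0,0],[0,0,0],[0,0,0],[0,0,0],[0,0,0],[0,0,0],[0,0,0]]'

```text
time: 17.07
position: [0.5783, 0.0047, 0.1254]
tool_rot: [3.069, 0.67, -0.0]
ft_force: [0.4, 0.3, -0.5]
grip_width: 0.501
grip_force: 20.0
```

send_rows --xyz '[[0,0,3],[0,0,6],[0,0,9],[0,0,11],[0,0,13],[0,0,13.5],[0,0,14],[0,0,14.5],[0,0,14.5],[0,0,14.5]]' --dr '[[0,0,0],[0,0,0],[0,0,0],[0,0,0],[0,0,0],[0,0,0],[0,0,0],[0,0,0],[0,0,0],[0,0,0]]'

```text
time: 17.9
position: [0.5784, 0.0047, 0.1111]
tool_rot: [3.069, 0.67, 0.0]
ft_force: [-0.1, -0.1, -1.2]
grip_width: 0.498
grip_force: 20.0
```

send_rows --xyz '[[0,0,0],[0,0,0],[0,0,0],[0,0,0],[0,0,0],[0,0,-4],[0,0,-18],[0,0,-45],[0,0,-75],[0,0,-95]]' --dr '[[0,0,0],[0,0,0],[0,0,0],[0,0,0],[0,0,0],[0,0,0],[0,0,0],[0,0,0],[0,0,0],[0,0,0]]' --jaw 87

```text
time: 18.73
position: [0.5791, 0.0049, 0.209]
tool_rot: [3.069, 0.67, 0.004]
ft_force: [0.9, 0.3, 0.2]
grip_width: 0.994
grip_force: 0.0
```

send_rows --xyz '[[0,-15,-5],[0,-45,-5],[-2,-83,-5],[-4,-122,5],[-6,-160,20],[-8,-200,40],[-10,-240,60],[-10,-275,75],[-10,-295,84],[-10,-298.6,84]]' --dr '[[0,0,0],[0,0,0],[0,0,-0.04],[0,0,-0.1],[0,0,-0.16],[0,0,-0.22],[0,0,-0.27],[0,0,-0.27],[0,0,-0.27],[0,0,-0.27]]'

```text
time: 19.57
position: [0.4389, 0.2767, 0.1195]
tool_rot: [-2.944, -1.089, 0.008]
ft_force: [0.5, 0.8, 0.0]
grip_width: 0.998
grip_force: 0.0
```

send_rows --xyz '[[0,0,0],[0,0,0],[0,0,0],[0,0,0],[0,0,0],[0,0,0],[0,0,0],[0,0,0],[0,0,0],[0,0,0]]' --dr '[[0,0,0],[0,0,0],[0,0,0],[0,0,0],[0,0,0],[0,0,0],[0,0,0],[0,0,0],[0,0,0],[0,0,0]]'

```text
time: 20.4
position: [0.4448, 0.2719, 0.122]
tool_rot: [2.951, 1.077, 0.0]
ft_force: [-0.2, 0.1, 0.2]
grip_width: 0.999
grip_force: 0.0
```

Run:
```python
from h import *
s,C,w=ring3("w6",(.4445,.272),.026,.046,(150,190,215,235))
cv2.imwrite("pics/w6c.png",cv2.resize(w,(600,600),interpolation=cv2.INTER_CUBIC))
```

```text
20.4 [0.4448 0.2719 0.122 ] [2.9512 1.0769 0.    ] [-0.2456  0.1306  0.248 ]
[321.8729 240.6066] 50
150 [-22.8059 -26.1054] [27.3285 21.3621] [50.1344 47.4675] [ 2.2613 -2.3717]
150 [-12.3242 -15.0085] [13.2464 10.2418] [25.5706 25.2502] [ 0.4611 -2.3833]
190 [-22.8054 -25.4471] [23.6671 21.284 ] [46.4725 46.7311] [ 0.4309 -2.0815]
190 [-13.123 -15.776] [13.2469 10.9632] [26.3699 26.7392] [ 0.062  -2.4064]
215 [-22.8054 -25.3641] [23.6641 20.4509] [46.4695 45.8149] [ 0.4294 -2.4566]
215 [-13.9221 -16.4807] [13.2474 10.9844] [27.1695 27.4651] [-0.3373 -2.7481]
235 [-22.8049 -25.3641] [21.455  19.9884] [44.2599 45.3525] [-0.675  -2.6878]
235 [-14.7211 -16.5068] [13.9973 10.9844] [28.7185 27.4913] [-0.3619 -2.7612]
```

View pics/w6c.png

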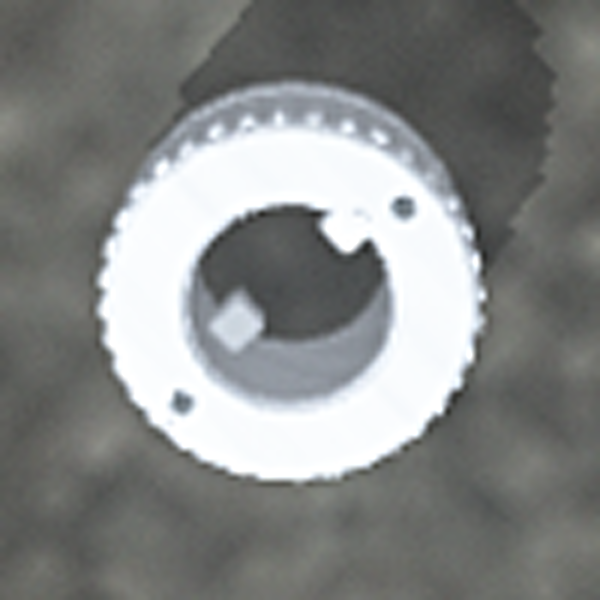

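Collar rim dots at crop (403,208) and (182,402).

Run:
```python
from h import *
s=get_state();C=cam("wrist",s);R=Ro.from_rotvec(s["tool_rot"])
f=lambda a,b:ray(C,((a+.5)/6-.5+271,(b+.5)/6-.5+190),.026)
a,b=f(403,208),f(182,402);print(np.degrees(np.arctan2(*(a-b)[1::-1])),np.linalg.norm(a-b),R.inv().apply((a+b)/2-s["position"])*1000,s["position"],s["joint_positions"])
```

```text
-7.291017416525254 0.03708758302663508 [-0.238  -2.3232 96.0231] [0.4448 0.272  0.122 ] [ 0.0548  0.2047 -0.7161  1.8901  0.1503  1.1008 -1.5903]
```

send_rows --xyz '[[-0.3,-1,15],[-0.3,-2.4,36],[-0.3,-2.4,60],[-0.3,-2.4,82],[-0.3,-2.4,95],[-0.3,-2.4,100],[-0.3,-2.4,100],[-0.3,-2.4,100],[-0.3,-2.4,100],[-0.3,-2.4,100]]' --dr '[[0,0,0],[0,0,0],[0,0,0],[0,0,0],[0,0,0],[0,0,0],[0,0,0],[0,0,0],[0,0,0],[0,0,0]]'

```text
time: 21.28
position: [0.444, 0.2741, 0.0233]
tool_rot: [2.951, 1.077, 0.004]
ft_force: [0.8, 0.3, 0.5]
grip_width: 0.998
grip_force: 0.0
```

send_rows --xyz '[[0,0,0],[0,0,0],[0,0,0],[0,0,0],[0,0,0],[0,0,0],[0,0,0],[0,0,0],[0,0,0],[0,0,0]]' --dr '[[0,0,0],[0,0,0],[0,0,0],[0,0,0],[0,0,0],[0,0,0],[0,0,0],[0,0,0],[0,0,0],[0,0,0]]' --jaw 35 --grip_force 40

```text
time: 22.12
position: [0.443, 0.2735, 0.022]
tool_rot: [2.951, 1.077, -0.0]
ft_force: [0.2, -0.4, -0.4]
grip_width: 0.516
grip_force: 40.0
```

Run:
```python
from h import *
print(get_state()["position"],tool([.5783,.0047,.19]),get_state()["time"])
```

```text
[0.443  0.2735 0.022 ] [ -69.6874  292.7824 -167.9698] 22.1167
```

send_rows --xyz '[[0,0,-15],[0,0,-45],[-2,10,-82],[-9,38,-115],[-18,75,-142],[-27,113,-160],[-36,151,-168],[-45,189,-168],[-54,227,-168],[-63,263,-168]]' --dr '[[0,0,0],[0,0,0],[0,0,0],[0,0,0.03],[0,0,0.03],[0,0,0.03],[0,0,0.03],[0,0,0.03],[0,0,0.03],[0,0,0.03]]'

```text
time: 22.95
position: [0.5651, 0.0291, 0.1904]
tool_rot: [2.966, 1.031, 0.001]
ft_force: [0.7, 0.1, -1.1]
grip_width: 0.521
grip_force: 40.0
```

Run:
```python
from h import *
s=get_state();print(s["position"],s["qd"],tool([.5783,.0047,.19]),s["time"])
```

```text
[0.5651 0.0291 0.1904] [ 0.3818  0.3465  0.2966 -0.379   0.1185  0.0611  0.6715] [-4.715  27.3208  0.4095] 22.95
```

send_rows --xyz '[[-4,20,0],[-5.5,28,0],[-5.8,30,0],[-5.8,30,0],[-5.8,30,0],[-5.8,30,4],[-5.8,30,10],[-5.8,30,17],[-5.8,30,22],[-5.8,30,24]]' --dr '[[0,0,0],[0,0,0],[0,0,0],[0,0,0],[0,0,0],[0,0,0],[0,0,0],[0,0,0],[0,0,0],[0,0,0]]'

```text
time: 23.78
position: [0.5773, 0.0049, 0.1645]
tool_rot: [-2.966, -1.033, 0.003]
ft_force: [0.1, 0.5, -1.2]
grip_width: 0.521
grip_force: 40.0
```

send_rows --xyz '[[0,0,0],[0,0,0],[0,0,2],[0,0,4],[0,0,6],[0,0,8],[0,0,10],[0,0,11],[0,0,11],[0,0,11]]' --dr '[[0,0,0],[0,0,0],[0,0,0],[0,0,0],[0,0,0],[0,0,0],[0,0,0],[0,0,0],[0,0,0],[0,0,0]]'

```text
time: 24.62
position: [0.5782, 0.0047, 0.155]
tool_rot: [-2.967, -1.033, 0.0]
ft_force: [0.7, -0.8, -0.3]
grip_width: 0.518
grip_force: 40.0
```

Run:
```python
from h import *
s=get_state();print(s["position"],s["ft_force"],s["torque"],tool([.5783,.0047,.148]),s["time"])
```

```text
[0.5782 0.0047 0.155 ] [ 0.7246 -0.788  -0.3236] [ 0.0151 -0.0555  0.0077] [0.0222 0.0594 6.9572] 24.6167
```

send_rows --xyz '[[0,0,1],[0,0,2],[0,0,3],[0,0,4],[0,0,5],[0,0,6],[0,0,7],[0,0,8],[0,0,9],[0,0,9]]' --dr '[[0,0,0],[0,0,0],[0,0,0],[0,0,0],[0,0,0],[0,0,0],[0,0,0],[0,0,0],[0,0,0],[0,0,0]]'

```text
time: 25.45
position: [0.5782, 0.0047, 0.1458]
tool_rot: [2.967, 1.033, -0.001]
ft_force: [0.1, -0.5, -0.8]
grip_width: 0.518
grip_force: 40.0
```

send_rows --xyz '[[0,0,1.5],[0,0,3],[0,0,4.5],[0,0,6],[0,0,7.5],[0,0,9],[0,0,10.5],[0,0,12],[0,0,12],[0,0,12]]' --dr '[[0,0,0],[0,0,0],[0,0,0],[0,0,0],[0,0,0],[0,0,0],[0,0,0],[0,0,0],[0,0,0],[0,0,0]]'

```text
time: 26.28
position: [0.5781, 0.0047, 0.1338]
tool_rot: [-2.967, -1.033, 0.001]
ft_force: [-0.4, -1.8, -2.1]
grip_width: 0.521
grip_force: 40.0
```

send_rows --xyz '[[0,0,1],[0,0,2],[0,0,3],[0,0,4],[0,0,5],[0,0,6],[0,0,7],[0,0,8],[0,0,8],[0,0,8]]' --dr '[[0,0,0],[0,0,0],[0,0,0],[0,0,0],[0,0,0],[0,0,0],[0,0,0],[0,0,0],[0,0,0],[0,0,0]]'

```text
time: 27.12
position: [0.5784, 0.0046, 0.1271]
tool_rot: [2.967, 1.032, 0.0]
ft_force: [-3.2, -2.4, 7.4]
grip_width: 0.519
grip_force: 40.0
```

send_rows --xyz '[[0,0,0.5],[0,0,1],[0,0,1.5],[0,0,2],[0,0,2],[0,0,2],[0,0,2],[0,0,2],[0,0,2],[0,0,2]]' --dr '[[0,0,0],[0,0,0],[0,0,0],[0,0,0],[0,0,0],[0,0,0],[0,0,0],[0,0,0],[0,0,0],[0,0,0]]'

```text
time: 27.95
position: [0.5785, 0.0046, 0.1256]
tool_rot: [2.966, 1.032, 0.0]
ft_force: [-4.4, -1.3, 9.3]
grip_width: 0.523
grip_force: 40.0
```

send_rows --xyz '[[0,0,0.4],[0,0,0.8],[0,0,0.8],[0,0,0.8],[0,0,0.8],[0,0,0.8],[0,0,0.8],[0,0,0.8],[0,0,0.8],[0,0,0.8]]' --dr '[[0,0,0],[0,0,0],[0,0,0.03],[0,0,0.07],[0,0,0.11],[0,0,0.15],[0,0,0.19],[0,0,0.23],[0,0,0.25],[0,0,0.25]]'

```text
time: 28.78
position: [0.5786, 0.0043, 0.1248]
tool_rot: [3.072, 0.653, 0.001]
ft_force: [-4.3, -1.9, 9.4]
grip_width: 0.517
grip_force: 40.0
```

Run:
```python
from h import *
s=get_state();R=Ro.from_rotvec(s["tool_rot"]).as_matrix();print(s["position"],np.degrees(np.arctan2(R[1,0],R[0,0])),s["ft_force"],s["torque"],s["joint_positions"][6],s["time"])
```

```text
[0.5786 0.0043 0.1248] 24.000121932264843 [-4.3456 -1.9446  9.4341] [-0.4555  0.9275  0.0081] -1.3184971735782662 28.7833
```

send_rows --xyz '[[0,0,0],[0,0,0],[0,0,0],[0,0,0],[0,0,0],[0,0,0],[0,0,0],[0,0,0],[0,0,0],[0,0,0]]' --dr '[[0,0,0.07],[0,0,0.16],[0,0,0.25],[0,0,0.34],[0,0,0.43],[0,0,0.52],[0,0,0.61],[0,0,0.7],[0,0,0.78],[0,0,0.82]]'

```text
time: 29.62
position: [0.5785, 0.0055, 0.1248]
tool_rot: [-3.078, 0.629, -0.001]
ft_force: [-3.6, 0.5, 9.3]
grip_width: 0.521
grip_force: 40.0
```

send_rows --xyz '[[0,0,0],[0,0,0],[0,0,0],[0,0,0],[0,0,0],[0,0,0],[0,0,0],[0,0,0],[0,0,0],[0,0,0]]' --dr '[[0,0,0.02],[0,0,0.04],[0,0,0.06],[0,0,0.08],[0,0,0.1],[0,0,0.12],[0,0,0.14],[0,0,0.16],[0,0,0.16],[0,0,0.16]]'

```text
time: 30.45
position: [0.5785, 0.0058, 0.1248]
tool_rot: [-3.019, 0.867, -0.001]
ft_force: [-4.0, 0.4, 9.6]
grip_width: 0.517
grip_force: 40.0
```

Run:
```python
from h import *
s=get_state();R=Ro.from_rotvec(s["tool_rot"]).as_matrix();print(s["position"],np.degrees(np.arctan2(R[1,0],R[0,0])),s["ft_force"],s["torque"],s["joint_positions"][6],s["time"])
```

```text
[0.5785 0.0058 0.1248] -32.049817975411486 [-3.9786  0.3608  9.5835] [0.1479 0.9889 0.0295] -2.264496058856684 30.45
```

send_rows --xyz '[[0,0,0],[0,0,0],[0,0,0],[0,0,0],[0,0,0],[0,0,0],[0,0,0],[0,0,0],[0,0,0],[0,0,0]]' --dr '[[0,0,0.015],[0,0,0.03],[0,0,0.045],[0,0,0.06],[0,0,0.075],[0,0,0.09],[0,0,0.1],[0,0,0.1],[0,0,0.1],[0,0,0.1]]'

```text
time: 31.28
position: [0.5781, 0.006, 0.1247]
tool_rot: [-2.972, 1.016, 0.001]
ft_force: [-5.2, 0.7, 10.0]
grip_width: 0.519
grip_force: 40.0
```

```bash
cat > st.py <<'E'
from h import *
s=get_state();R=Ro.from_rotvec(s["tool_rot"]).as_matrix();print(s["position"],np.degrees(np.arctan2(R[1,0],R[0,0])),s["ft_force"],s["torque"],s["joint_positions"][6],s["time"])
E
python3 st.py
```

```text
[0.5781 0.006  0.1247] -37.73577049138184 [-5.2437  0.7116 10.0042] [0.2668 1.1614 0.2143] -2.3609848861567926 31.2833
```

send_rows --xyz '[[0,0,0],[0,0,0],[0,0,0],[0,0,0],[0,0,-0.7],[0,0,-1.4],[0,0,-2.1],[0,0,-2.8],[0,0,-3.5],[0,0,-3.5]]' --dr '[[0,0,-0.03],[0,0,-0.06],[0,0,-0.06],[0,0,-0.06],[0,0,-0.06],[0,0,-0.06],[0,0,-0.06],[0,0,-0.06],[0,0,-0.06],[0,0,-0.06]]'

```text
time: 32.12
position: [0.5783, 0.0058, 0.1277]
tool_rot: [-3.001, 0.927, -0.0]
ft_force: [-3.2, 0.9, 6.3]
grip_width: 0.52
grip_force: 40.0
```

```bash
python3 st.py
```

```text
[0.5783 0.0058 0.1277] -34.33706320404954 [-3.2222  0.8667  6.2825] [0.2169 0.7199 0.0158] -2.302088115302043 32.1167
```

send_rows --xyz '[[0,0,-0.4],[0,0,-0.8],[0,0,-1.2],[0,0,-1.5],[0,0,-1.5],[0,0,-1.5],[0,0,-1.5],[0,0,-1.5],[0,0,-1.5],[0,0,-1.5]]' --dr '[[0,0,0],[0,0,0],[0,0,0],[0,0,0],[0,0,0],[0,0,0],[0,0,0],[0,0,0],[0,0,0],[0,0,0]]'

```text
time: 32.95
position: [0.5783, 0.0057, 0.1285]
tool_rot: [-3.001, 0.927, 0.0]
ft_force: [-2.9, 1.0, 5.7]
grip_width: 0.519
grip_force: 40.0
```

```bash
python3 st.py
```

```text
[0.5783 0.0057 0.1285] -34.348410475494774 [-2.8767  1.0266  5.7479] [0.5647 0.6677 0.0982] -2.301657736448943 32.95
```

send_rows --xyz '[[0,0,-0.4],[0,0,-0.8],[0,0,-1.2],[0,0,-1.5],[0,0,-1.5],[0,0,-1.5],[0,0,-1.5],[0,0,-1.5],[0,0,-1.5],[0,0,-1.5]]' --dr '[[0,0,0],[0,0,0],[0,0,0],[0,0,0],[0,0,0],[0,0,0],[0,0,0],[0,0,0],[0,0,0],[0,0,0]]'

```text
time: 33.78
position: [0.5783, 0.0057, 0.1291]
tool_rot: [-3.0, 0.927, 0.001]
ft_force: [1.1, 4.7, -2.8]
grip_width: 0.521
grip_force: 40.0
```

```bash
python3 st.py
```

```text
[0.5783 0.0057 0.1291] -34.35251651923031 [ 1.0542  4.7123 -2.7767] [ 1.2972 -0.1809 -0.0096] -2.301205867865742 33.7833
```

send_rows --xyz '[[0,0,0.5],[0,0,0.5],[0,0,0.5],[0,0,0.5],[0,0,0.5],[0,0,0.5],[0,0,0.5],[0,0,-10],[0,0,-35],[0,0,-65]]' --dr '[[0,0,0],[0,0,0],[0,0,0],[0,0,0],[0,0,0],[0,0,0],[0,0,0],[0,0,0],[0,0,0],[0,0,0]]' --jaw 87

```text
time: 34.62
position: [0.5769, 0.0046, 0.1942]
tool_rot: [3.0, -0.928, -0.006]
ft_force: [0.8, 0.5, 0.4]
grip_width: 0.997
grip_force: 0.0
```

send_rows --xyz '[[-10,0,-20],[-25,0,-35],[-38,0,-40],[-45,0,-40],[-45,0,-40],[-45,0,-40],[-45,0,-40],[-45,0,-40],[-45,0,-40],[-45,0,-40]]' --dr '[[0,0,0],[0,0,0],[0,0,0],[0,0,0],[0,0,0],[0,0,0],[0,0,0],[0,0,0],[0,0,0],[0,0,0]]'

```text
time: 35.45
position: [0.5413, 0.0298, 0.2342]
tool_rot: [3.001, -0.929, -0.001]
ft_force: [0.6, 0.3, -0.9]
grip_width: 0.998
grip_force: 0.0
```

Run:
```python
from h import *
s=get_state();im=get_image("wrist")[:,:,::-1].copy();cv2.imwrite("pics/w7.png",im);C=cam("wrist",s)
p=proj(C,[.5783,.0047,.133]);print(s["time"],s["position"],s["ft_force"],p)
x,y=(p-50).astype(int);print(x,y)
a=cv2.resize(im[y:y+100,x:x+100],(600,600),interpolation=cv2.INTER_CUBIC)
cv2.imwrite("pics/w7c.png",a)
t=get_image("side")[:,:,::-1];cv2.imwrite("pics/side1.png",cv2.resize(t[190:290,270:370],(600,600),interpolation=cv2.INTER_CUBIC))
```

```text
35.45 [0.5413 0.0298 0.2342] [ 0.5533  0.2709 -0.9127] [319.3342 178.9543]
269 128
```

View pics/w7c.png

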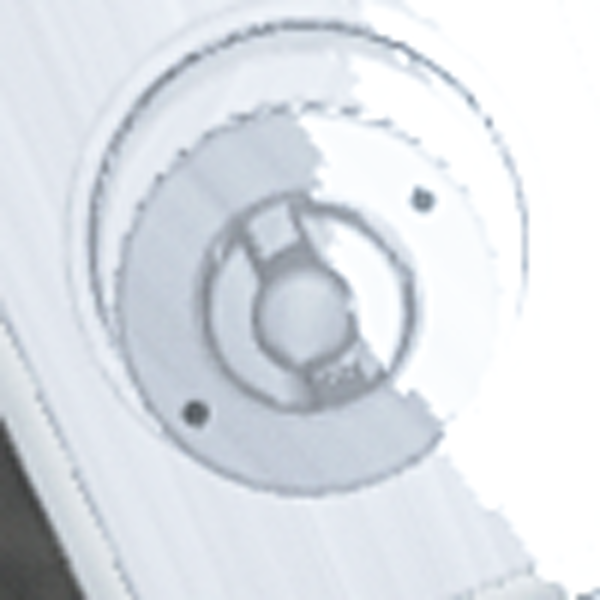

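View pics/side1.png

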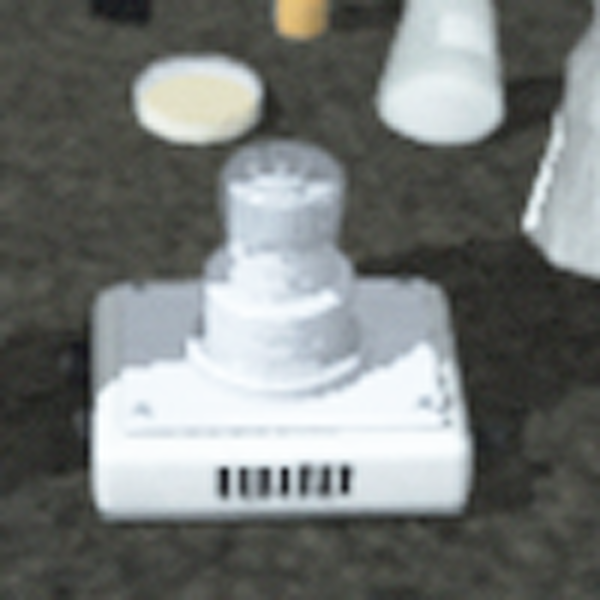

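The collar's dots sit about 72° clockwise of the channels, at crop (423,200) and (195,413). The head top stands flush with the rim, and the side view shows the full stack seated, so the collar is locked.

```bash
python3 -c "
from bench import *
print(close_job())"
```

```text
the job is handed in; nothing more can be done
None
```

The spindle stack is back together and handed in: both spacers are on in order and the collar is locked about 72° clockwise of the channels, with spindle forces near 10 N at the readings and about 35.5 s on the robot's clock.

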